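# Lid the grinder and hold its run key at half travel

### The job

Get the grinder going at slow speed: take its loose white lid, set it knob up in the mouth of the steel bowl and press it down until it is fully home, flush with the rim. Only then press the red spring-loaded run key with the fingertips down to half its travel, where the green line on its stem meets the collar (never on to the bottom, which is fast), and keep it there for at least four seconds; finish while still holding the key half way down, and leave the other things on the table alone.

Things in the scene. Friction and masses are not known exactly. Their poses are not given: they have to be found in the camera images.
- grinder: fixed counter-top grinder: grey housing 130 (x) by 236 (y) by 55 mm high, origin under its centre, z up, yaw within 0.4 rad. On its +y part, 58 mm off centre, an open steel bowl (104 mm across, mouth 92 mm, rim 100 mm high); 66 mm to -y a black column 60 mm across, 85 mm high with its steel collar, carrying the red run key, 124 mm from the bowl
- bowl_mouth (a point): centre of the bowl's mouth, level with its rim, 100 mm above the table; axes as the grinder's
- seal (a joint): the orange seal ring in the bowl's mouth, travel in m: 0 raised (as found; its top 5 mm below the rim), 0.007 pressed fully home (12 mm below the rim). It is stiff: the lid's weight does not move it, about 8 N does, and it stays where it is pushed
- lid_knob (a point): grip point of the loose lid (about 0.15 kg), on its axis 34 mm above its underside: white disc 86 mm across, 12 mm thick, upright round black knob 24 mm thick from 12 to 50 mm above the underside. Lies knob up, left or right of the grinder. In the bowl's mouth (3 mm play all round) it rests on the seal, its disc 7 mm above the rim; home, the disc is flush, this point 22 mm above the rim
- run_key (a joint): travel of the red run key in m, straight down: 0 up, 0.012 half way (slow), 0.024 at the bottom (fast). A spring pushes it back: about 3 N to start it, 6 N half way, 9 N at the bottom; it springs up when let go
- key_top (a point): centre of the top of the red run key, a flat round cap 44 mm across, 125 mm above the table when up; moves down with it. On its white stem is a green line, whose lower edge is 12 mm above the steel collar when the key is up and just meets the collar at half travel
- tin_1: bystander: food tin, 76 mm across and 58 mm high; origin at the centre of its underside
- mug_1: bystander: dark green mug, 92x132x100 mm with its handle; origin at the centre of its underside
- spice_jar_1: bystander: spice jar with yellow cap, 45 mm across and 100 mm high; origin at the centre of its underside
- spice_jar_2: bystander: spice jar with dark cap, 41 mm across and 104 mm high; origin at the centre of its underside
- teaspoon_1: bystander: steel teaspoon, 132x28x11 mm; origin at the centre of its underside
Not all that is in view belongs to the job. What is shaped like the part that bears lid_knob but purple or yellow is not meant.

How it is judged:
By the outcome, as a careful person would: the job done as asked, in the order asked, and still so for the second after the job is handed in, while the arm keeps its last pose, push and grip.
It also fails if it takes over 64 s, if anything falls off the work surface, if the arm or the gripper's body presses on something with over 40 N, if the wrist force passes 120 N, or if a joint passes its speed limit or range.

### The arm

A 6-joint arm with a two-finger parallel gripper is mounted at the origin on a cart in front of the work surface, level with it; the furniture and walls round the work are solid. World frame = base frame: x ahead of the robot, y to its left, z up, the work surface at z = 0. Lengths are in mm, angles in rad, forces in N, time in s.
With the tool pointing down it reaches from about 350 to 975 mm from the base axis. Payload 7.1 kg.
Tool frame: the origin (TCP) lies midway between the tips of the shut fingers; the grasp point (between the pads) lies 19 mm behind it; z points along the fingers, y is the line along which they close (so a half turn about z gives the same grasp; the last joint's range is limited). The gripper opens to 88 mm and grips with 3 to 60 N. Pads are 20 mm wide; open, the fingers measure 115 mm over their backs; the gripper's body (75 mm by 178 mm) begins 61 mm behind the grasp point.
Start: joints at [1.26, 0.423, 1.63, -0, 1.089, -0.019], TCP at [179.766, 598.572, 222.675] pointing down, gripper open.
Joint ranges: [-3, 3], [-0.9, 2.11], [0.09, 2.58], [-1.31, 4.45], [0.11, 2.69], [-2.54, 2.54]. Speed limits (rad/s): [2.39, 2.39, 3.01, 3.14, 3.14, 3.14].

### API

Orientations are given as a rotation vector (axis times angle).
In Python, from workcell import ctrl gives the robot as it stands. The module is installed in compiled form; this text tells all that it offers.
- The arm moves only by the tool servo_tool, never from a script. Its argument "increments" is a list of rows, each a list of 7 numbers: the shift along the world's x, y, z in cm, then the turn, a rotation vector about the world's x, y, z in degrees, then the opening, from -1 (shut) to 1 (fully open). A call has 1 to 20 rows; each row is the pose to reach, as a shift and turn from the pose commanded when the call began; what a row does not reach only later rows make up. A row lasts 1/12 s, in which the tool goes at most 41.7 mm and 7.16 degrees, less where a joint would pass 70% of its speed; a pose out of reach is approached as far as the arm can. A call with a gripper value outside its range is refused whole. The fingers move at their own pace and stop on an object; the grip force is fixed at half the most. Time passes only in rows, so rows that repeat a pose let the fingers close. It gives the time, the measured TCP pose, the force, the opening and the grip force at its end, in the units of the state.
- ctrl.get_obs(): the state, without advancing time (a new reading comes with each control period).
- ctrl.get_image(name): name is "scene" or "top" or "wrist"; returns a dict with "image" (384x512x3 uint8, red, green, blue), "fx", "fy", "cx", "cy" (pixels), "extrinsics" (4x4, takes a point from camera to world coordinates); the wrist camera has in their place "tool_from_camera" (4x4, takes a point from camera to tool coordinates, whose origin is the TCP and whose axes are the flange's). Camera axes: x right, y up, looking along -z (the intrinsics and any distortion apply to the point x, -y, -z); pixel columns grow to the right and rows downward; lengths in mm; the calibration is good to about 2 mm. A picture is of the moment at which its call begins: read the wrist's pose just before it. There is no depth.
- ctrl.close_job(): hands the job in; it is judged then, once.
The state is a dict: "t": time; "qpos": joint angles; "qvel": joint speeds; "joint_torque": joint torques, N m; "ee_pos": TCP position; "orientation": TCP orientation; "ft_force": force on the tool from outside, world axes, zero at the start; "moment": the same for the moment, N m; "width": finger opening in mm; "grasp_force": force on a finger pad.
Only numpy, scipy, OpenCV 4.12 (cv2) and the standard library are available. Lean on these libraries where they do the work, as an engineer would, in place of code of your own. Each camera call takes 0.05 s, during which the arm holds its last target. There are 200 camera calls.

## Working session

There is one attempt and no reset: what is moved stays moved. The work goes in short steps, Python scripts to look and compute and a tool call to move; the robot and the scene stay as the last step left them, time stands still between calls to the robot, and variables do not carry over. Pictures are saved under pics/ and viewed, at most 10 in all, crops included, and the job is handed in when it is done.

Besides the shell and the picture viewer there is one more tool, called after "Request:" as name([rows], argument=value, ...), one row to a line, values as JSON. servo_tool: Moves the arm, as the interface text tells. Its arguments: {"type":"object","properties":{"increments":{"type":"array","items":{"type":"array","items":{"type":"number"}}}},"required":["increments"]}

```bash
mkdir -p pics
cat > h.py <<'E'
import numpy as np, cv2
from workcell import ctrl
def shot(n,f):
    d=ctrl.get_image(n); cv2.imwrite('pics/'+f,d['image'][:,:,::-1]); np.save('pics/'+f+'.npy',d,allow_pickle=True); return d
def load(f): return np.load('pics/'+f+'.npy',allow_pickle=True).item()
def ray(d,u,v,T=None):
    T=np.array(d['extrinsics']) if T is None else T
    r=T[:3,:3]@np.array([(u-d['cx'])/d['fx'],-(v-d['cy'])/d['fy'],-1]); return T[:3,3],r
def atz(d,u,v,z,T=None):
    o,r=ray(d,u,v,T); return o+r*(z-o[2])/r[2]
def proj(d,p,T=None):
    T=np.array(d['extrinsics']) if T is None else T
    c=np.linalg.inv(T)@np.append(p,1); return d['cx']+d['fx']*c[0]/-c[2], d['cy']+d['fy']*c[1]/c[2]
E
python3 - <<'E'
from h import *
print(ctrl.get_obs())
a=shot('scene','s0.png');b=shot('top','t0.png')
for d in(a,b): print({k:(v if not hasattr(v,'tolist') else v.tolist()) for k,v in d.items() if k!='image'})
E
```

```text
{'t': 0.0, 'qpos': array([ 1.25999540e+00,  4.23815135e-01,  1.63067583e+00, -4.48741311e-05,
        1.08859524e+00, -1.90128550e-02]), 'qvel': array([-0.00040356,  0.00081164, -0.00048986, -0.00224807,  0.00025011,
       -0.00048323]), 'joint_torque': array([ 3.31719231e-03, -5.44613135e+01, -2.73676139e+01,  6.44721254e-02,
        2.25929398e-02, -1.43694238e-04]), 'ee_pos': array([179.61812942, 598.062098  , 221.92331427]), 'orientation': array([-4.56652946e-01, -3.10801752e+00,  2.32433336e-03]), 'ft_force': array([-0.52855153, -0.53482992, -0.51214213]), 'moment': array([ 0.00138335,  0.04479449, -0.03342636]), 'grasp_force': 0.0, 'width': 87.6962013145537}
{'fx': 362.8830978410226, 'fy': 362.8830978410226, 'cx': 261.32259270448037, 'cy': 189.42230301470516, 'extrinsics': [[-0.8819954317264492, -0.3703736662214528, 0.2913887537008834, 877.6050363796311], [0.47122473380503477, -0.7004754305779596, 0.5359864003937006, 703.5571136574711], [0.005595414555546886, 0.6100471445112272, 0.792345362079977, 1167.4605657591374], [0.0, 0.0, 0.0, 1.0]]}
{'fx': 362.1556564125105, 'fy': 362.1556564125105, 'cx': 251.58171145349166, 'cy': 193.21598661894097, 'extrinsics': [[0.00405955084623126, 0.9824200656984519, -0.18663958465442482, 233.53926566190674], [-0.9998415234588514, 0.0007524592218599179, -0.017786561573345478, -36.08298397046956], [-0.017333436312798278, 0.18668221210969405, 0.9822674298109559, 1465.9050706598746], [0.0, 0.0, 0.0, 1.0]]}
```

View pics/s0.png

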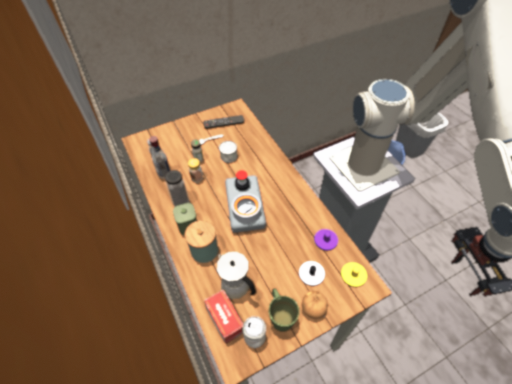

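View pics/t0.png

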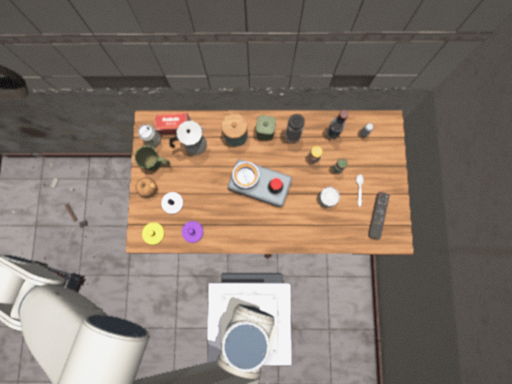

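Candidates for the lid are the flat discs in top: white (172,203), purple (192,232), yellow (152,233), and a white-topped canister or pot (190,132). Only the white disc at (172,203), scene (312,273), fits: it is loose, on the table and has a black knob. I'll confirm it in an enlarged crop.

Run:
```python
from h import *
a=load('s0.png');b=load('t0.png')
def crop(d,u,v,w,h,k): return cv2.resize(np.ascontiguousarray(d['image'][v:v+h,u:u+w,::-1]),None,fx=k,fy=k,interpolation=cv2.INTER_CUBIC)
s=5
A=np.hstack([crop(b,140,180,64,60,s),crop(b,222,152,80,60,s)])
B=np.hstack([crop(a,286,245,64,60,s),crop(a,212,165,80,60,s)])
cv2.imwrite('pics/c1.png',np.vstack([A,B]))
for n,d,p in(('top',b,[(172,203,12),(246,175,100),(277,184.5,125)]),('scene',a,[(311,273,12),(245,207,100),(241.5,176,125)])):
  for u,v,z in p: print(n,z,atz(d,u,v,z).round(1))
```

```text
top 12 [468.9 315.   12. ]
top 100 [565.   10.6 100. ]
top 125 [ 522.  -107.8  125. ]
scene 12 [472.5 319.1  12. ]
scene 100 [574.1  24.2 100. ]
scene 125 [529.8 -91.9 125. ]
```

View pics/c1.png

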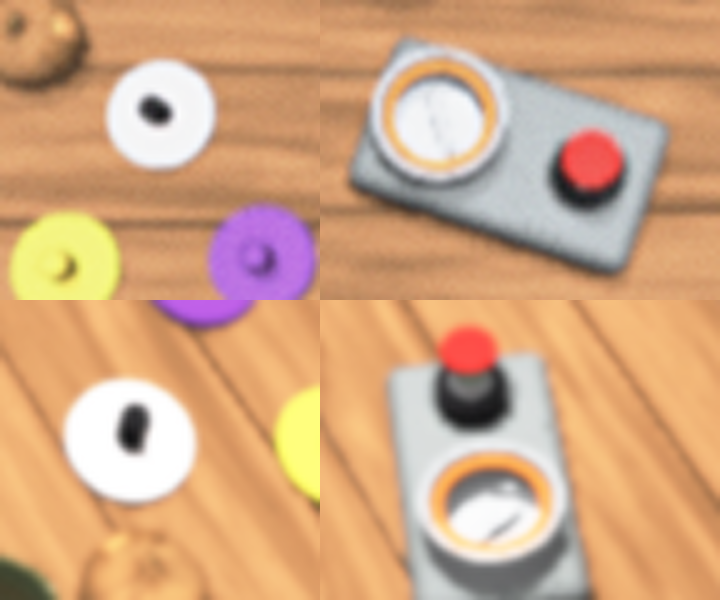

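The crop confirms it: the white disc with the black knob is the lid. The bowl is at top (245.6,174.8) and the red key at (275.8,183.8). Next I move above the lid and measure with the wrist camera.

Request:
servo_tool([
  [0,-10,3,0,0,0,0],
  [14,-24,3,0,0,0,0],
  [26,-28,3,0,0,0,0],
  [26,-28,3,0,0,0,0],
  [26,-28,3,0,0,0,0],
  [26,-28,3,0,0,0,0],
  [26,-28,3,0,0,0,0],
  [26,-28,3,0,0,0,0],
  [26,-28,3,0,0,0,0],
  [26,-28,3,0,0,0,0],
  [26,-28,3,0,0,0,0],
  [26,-28,3,0,0,0,0],
  [26,-28,3,0,0,0,0],
  [26,-28,3,0,0,0,0],
  [26,-28,3,0,0,0,0],
  [26,-28,3,0,0,0,0],
])

```text
t: 1.43
ee_pos: [438.9, 319.4, 252.6]
orientation: [-0.454, -3.108, 0.0]
ft_force: [0.0, -0.2, -0.4]
width: 44.2
grasp_force: 0.0
```

```bash
cat >> h.py <<'E'
from scipy.spatial.transform import Rotation as Ro
def wshot(f):
    o=ctrl.get_obs(); d=ctrl.get_image('wrist'); cv2.imwrite('pics/'+f,d['image'][:,:,::-1])
    T=np.eye(4);T[:3,:3]=Ro.from_rotvec(o['orientation']).as_matrix();T[:3,3]=o['ee_pos']
    d['extrinsics']=T@np.array(d['tool_from_camera']); np.save('pics/'+f+'.npy',d,allow_pickle=True); return o,d
E
python3 - <<'E'
from h import *
o,d=wshot('w1.png'); print(o['ee_pos'],o['orientation'],o['t'],o['width']); print(np.array(d['tool_from_camera']).round(3),d['fx'],d['cx'],d['cy'])
a=load('s0.png');b=load('t0.png')
# pixels triangulated
for n,p,q in(('lid',(171.6,202.4),(311.6,272.6)),('bowl',(245.6,174.8),(246,205.4)),('key',(275.8,183.8),(241.2,174.4))):
  o1,r1=ray(b,*p);o2,r2=ray(a,*q)
  s=np.linalg.lstsq(np.c_[r1,-r2],o2-o1,rcond=None)[0]; print(n,(o1+s[0]*r1).round(1),(o2+s[1]*r2).round(1))
E
```

```text
[438.94580313 319.37681009 252.63014452] [-4.53994392e-01 -3.10844278e+00  7.13750216e-05] 1.4333 44.22039511929888
[[-1.00000e-03  9.60000e-01  2.79000e-01  7.57960e+01]
 [ 1.00000e+00  1.00000e-03 -0.00000e+00 -1.88000e-01]
 [-1.00000e-03  2.79000e-01 -9.60000e-01 -1.61902e+02]
 [ 0.00000e+00  0.00000e+00  0.00000e+00  1.00000e+00]] 293.3033629721156 250.33689373462025 193.86476624138635
lid [471.5 316.9  11.3] [469.6 318.6  11.4]
bowl [567.7  12.4  92.1] [565.4  14.2  91.6]
key [ 525.8 -103.6  119.8] [ 525.6 -103.4  119.8]
```

View pics/w1.png

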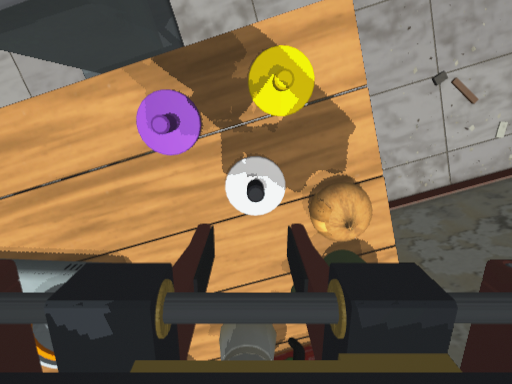

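The wrist view shows the white lid at (255,186) with its knob at (256,189). Purple is at (168,122), yellow at (281,80), and the bun or onion at (340,210).

Run:
```python
from h import *
d=load('w1.png'); T=d['extrinsics']
im=d['image'].astype(int)[140:235,210:300]
m=((im.max(2)-im.min(2)<25)&(im.max(2)>110)).astype(np.uint8)
k=(im.max(2)<70).astype(np.uint8)
for n,mm,z in(('disc',m,12),('knob',k,40)):
  c=max(cv2.findContours(mm,cv2.RETR_EXTERNAL,cv2.CHAIN_APPROX_NONE)[0],key=cv2.contourArea)
  e=cv2.fitEllipse(cv2.convexHull(c)); print(n,e,atz(d,e[0][0]+210,e[0][1]+140,z,T).round(1))
print(atz(d,256,189,45,T), [np.round(v) for v in proj(d,np.array([470.6,317.7,12]),T)])
```

```text
disc ((44.8870735168457, 45.501251220703125), (58.647727966308594, 59.723880767822266), 82.43634033203125) [468.4 317.3  12. ]
knob ((45.014442443847656, 50.440879821777344), (17.074892044067383, 21.732181549072266), 179.8697967529297) [467.9 317.2  40. ]
[464.99562184 319.29570034  45.        ] [np.float64(256.0), np.float64(187.0)]
```

Request:
servo_tool([
  [2.9,-0.2,-3,0,0,0,0.1],
  [2.9,-0.2,-7,0,0,0,0.1],
  [2.9,-0.2,-11,0,0,0,0.1],
  [2.9,-0.2,-15,0,0,0,0.1],
  [2.9,-0.2,-18,0,0,0,0.1],
  [2.9,-0.2,-20,0,0,0,0.1],
  [2.9,-0.2,-22,0,0,0,0.1],
  [2.9,-0.2,-23,0,0,0,0.1],
  [2.9,-0.2,-23.6,0,0,0,0.1],
  [2.9,-0.2,-23.6,0,0,0,0.1],
  [2.9,-0.2,-23.6,0,0,0,0.1],
])

```text
t: 2.4
ee_pos: [469.1, 317.0, 17.3]
orientation: [0.456, 3.108, 0.001]
ft_force: [-0.3, -0.0, 0.7]
width: 48.4
grasp_force: 0.0
```

Request:
servo_tool([
  [0,0,0,0,0,0,-1],
  [0,0,0,0,0,0,-1],
  [0,0,0,0,0,0,-1],
  [0,0,0,0,0,0,-1],
  [0,0,0,0,0,0,-1],
  [0,0,0,0,0,0,-1],
  [0,0,0,0,0,0,-1],
  [0,0,0,0,0,0,-1],
  [0,0,0,0,0,0,-1],
])

```text
t: 3.15
ee_pos: [469.2, 316.8, 17.4]
orientation: [0.457, 3.107, 0.001]
ft_force: [-1.0, -1.3, 6.5]
width: 23.7
grasp_force: 30.0
```

Request:
servo_tool([
  [0,0,2,0,0,0,-1],
  [0,0,5,0,0,0,-1],
  [0,0,8.5,0,0,0,-1],
  [0,0,12,0,0,0,-1],
  [0,0,15.5,0,0,0,-1],
  [0,0,19,0,0,0,-1],
  [1.5,-3,22,0,0,0,-1],
  [3.3,-6,23.4,0,0,0,-1],
  [5,-9,23.4,0,0,0,-1],
  [6.6,-12,23.4,0,0,0,-1],
  [8.2,-15,23.4,0,0,0,-1],
  [9.9,-18,23.4,0,0,0,-1],
  [11.5,-21,23.4,0,0,0,-1],
  [13.1,-24,23.4,0,0,0,-1],
  [14.8,-27,23.4,0,0,0,-1],
  [16.4,-30,23.4,0,0,0,-1],
  [17.5,-32,23.4,0,0,0,-1],
  [18,-32.9,23.4,0,0,0,-1],
  [18,-32.9,23.4,0,0,0,-1],
  [18,-32.9,23.4,0,0,0,-1],
])

```text
t: 4.82
ee_pos: [648.1, -12.1, 250.0]
orientation: [-0.458, -3.106, -0.001]
ft_force: [0.3, 0.5, -1.4]
width: 23.2
grasp_force: 30.0
```

Request:
servo_tool([
  [0,0,0,0,0,0,-1],
  [0,0,0,0,0,0,-1],
  [0,0,0,0,0,0,-1],
])

```text
t: 5.07
ee_pos: [648.3, -11.1, 250.8]
orientation: [-0.454, -3.108, -0.0]
ft_force: [0.2, -0.2, -1.0]
width: 23.3
grasp_force: 30.0
```

Run:
```python
from h import *
o,d=wshot('w2.png'); print(o['ee_pos'],o['orientation'],o['ft_force'])
for p in([566,13,100],[525.7,-103.5,125]): print(proj(d,np.array(p)))
```

```text
[648.30404736 -11.08366116 250.78555505] [-4.54208006e-01 -3.10840509e+00 -1.82576129e-04] [ 0.15624566 -0.16977575 -0.96406526]
(np.float64(249.79248533396918), np.float64(98.4087244979163))
(np.float64(116.93060244206907), np.float64(91.66119034044897))
```

View pics/w2.png

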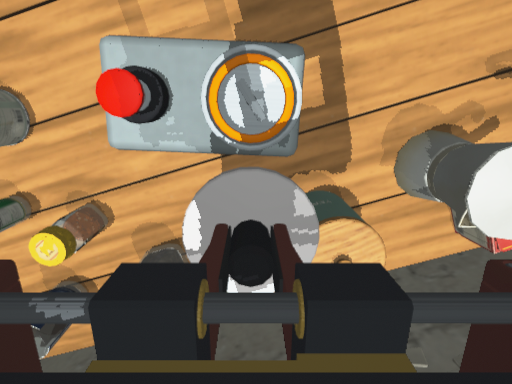

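The wrist view shows the lid held squarely at (251,230), the bowl mouth at (252,98) and the red key cap at (120,93).

Run:
```python
from h import *
d=load('w2.png')
hsv=cv2.cvtColor(d['image'],cv2.COLOR_RGB2HSV)
def fit(m,x0,x1,y0,y1):
  q=np.zeros_like(m);q[y0:y1,x0:x1]=m[y0:y1,x0:x1]
  c=max(cv2.findContours(q,cv2.RETR_EXTERNAL,cv2.CHAIN_APPROX_NONE)[0],key=cv2.contourArea)
  return cv2.fitEllipse(cv2.convexHull(c))
o=fit(cv2.inRange(hsv,(12,190,150),(23,255,255)),195,308,40,156)
r=fit(cv2.inRange(hsv,(0,180,120),(6,255,255)),85,160,60,130)
print('orange',o,atz(d,*o[0],95).round(1)); print('key',r,atz(d,*r[0],125).round(1), 'r mm',r[1][0]/2)
print('rim',atz(d,251.5,98.5,100).round(1))
```

```text
orange ((250.90577697753906, 97.56044006347656), (85.06074523925781, 88.20262145996094), 10.550209045410156) [565.4  14.4  95. ]
key ((118.92163848876953, 92.24462890625), (45.02238082885742, 50.45927810668945), 141.53033447265625) [ 526.7 -101.9  125. ] r mm 22.51119041442871
rim [566.6  14.6 100. ]
```

Request:
servo_tool([
  [-2,0.6,0,0,0,0,-1],
  [-4.5,1.4,0,0,0,0,-1],
  [-7,2.2,-2,0,0,0,-1],
  [-8.2,2.5,-5,0,0,0,-1],
  [-8.2,2.5,-8,0,0,0,-1],
  [-8.2,2.5,-10,0,0,0,-1],
  [-8.2,2.5,-11.5,0,0,0,-1],
  [-8.2,2.5,-12,0,0,0,-1],
  [-8.2,2.5,-12,0,0,0,-1],
  [-8.2,2.5,-12,0,0,0,-1],
  [-8.2,2.5,-12,0,0,0,-1],
  [-8.2,2.5,-12,0,0,0,-1],
])

```text
t: 6.12
ee_pos: [567.7, 12.6, 132.0]
orientation: [0.456, 3.106, 0.001]
ft_force: [-0.1, 0.6, -1.8]
width: 23.9
grasp_force: 30.0
```

Run:
```python
from h import *
o,d=wshot('w3.png'); print(o['ee_pos'],o['orientation'],o['ft_force'])
s=shot('scene','s3.png')
A=cv2.resize(d['image'][100:300,150:350,::-1].copy(),None,fx=2,fy=2)
B=cv2.resize(s['image'][150:250,200:300,::-1].copy(),None,fx=4,fy=4,interpolation=cv2.INTER_CUBIC)
cv2.imwrite('pics/c3.png',np.hstack([A,B]))
```

```text
[567.67138056  12.6394122  131.95164259] [4.56273134e-01 3.10601703e+00 5.02539625e-04] [-0.05689161  0.59661354 -1.76761828]
```

View pics/c3.png

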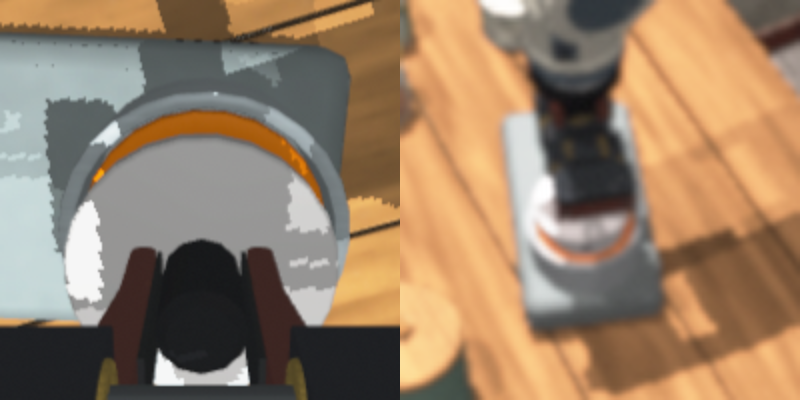

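Lid is hovering over the bowl with an orange crescent visible in front (crop (200,120)). I'll compare that with the projected circles before lowering.

Run:
```python
from h import *
d=load('w3.png'); t=np.linspace(0,2*np.pi,181)
def ext(c,r,z):
  P=np.array([proj(d,np.array([c[0]+r*np.cos(a),c[1]+r*np.sin(a),z])) for a in t]); return P[:,0].min().round(1),P[:,0].max().round(1),P[:,1].min().round(1)
for c in((566,14.3),(564,14.3),(566,12.3)): print('rim out',c,ext(c,52,100),'in top',ext(c,46,95))
for c in((567.0,12.9),(565,12.9),(567,10.9)): print('lid top',c,ext(c,43,126.6))
```

```text
rim out (566, 14.3) (np.float64(178.1), np.float64(326.0), np.float64(143.0)) in top (np.float64(188.1), np.float64(315.9), np.float64(151.1))
rim out (564, 14.3) (np.float64(177.0), np.float64(325.4), np.float64(140.1)) in top (np.float64(187.1), np.float64(315.3), np.float64(148.3))
rim out (566, 12.3) (np.float64(175.4), np.float64(323.2), np.float64(143.9)) in top (np.float64(185.5), np.float64(313.2), np.float64(152.0))
lid top (567.0, 12.9) (np.float64(181.0), np.float64(320.2), np.float64(166.4))
lid top (565, 12.9) (np.float64(179.9), np.float64(319.5), np.float64(163.1))
lid top (567, 10.9) (np.float64(178.0), np.float64(317.1), np.float64(167.4))
```

Request:
servo_tool([
  [-0.05,0.15,0,0,0,0,-1],
  [-0.05,0.15,-0.4,0,0,0,-1],
  [-0.05,0.15,-0.8,0,0,0,-1],
  [-0.05,0.15,-1.1,0,0,0,-1],
  [-0.05,0.15,-1.4,0,0,0,-1],
  [-0.05,0.15,-1.6,0,0,0,-1],
  [-0.05,0.15,-1.6,0,0,0,-1],
  [-0.05,0.15,-1.6,0,0,0,-1],
])

```text
t: 6.88
ee_pos: [566.2, 14.0, 114.4]
orientation: [-0.457, -3.108, 0.0]
ft_force: [0.6, 0.4, -1.3]
width: 23.4
grasp_force: 30.0
```

Request:
servo_tool([
  [0,0,-0.1,0,0,0,-1],
  [0,0,-0.2,0,0,0,-1],
  [0,0,-0.3,0,0,0,-1],
  [0,0,-0.4,0,0,0,-1],
  [0,0,-0.4,0,0,0,-1],
  [0,0,-0.4,0,0,0,-1],
])

```text
t: 7.38
ee_pos: [566.5, 14.1, 111.1]
orientation: [0.457, 3.108, 0.0]
ft_force: [-1.9, -0.4, 4.7]
width: 23.3
grasp_force: 30.0
```

Contact on the seal at the expected height. Now I press.

Request:
servo_tool([
  [0,0,-0.15,0,0,0,-1],
  [0,0,-0.3,0,0,0,-1],
  [0,0,-0.45,0,0,0,-1],
  [0,0,-0.6,0,0,0,-1],
  [0,0,-0.7,0,0,0,-1],
  [0,0,-0.7,0,0,0,-1],
  [0,0,-0.7,0,0,0,-1],
])

```text
t: 7.97
ee_pos: [566.6, 14.1, 105.3]
orientation: [0.457, 3.107, 0.0]
ft_force: [-5.9, -0.0, 16.1]
width: 23.5
grasp_force: 30.0
```

Request:
servo_tool([
  [0,0,-0.1,0,0,0,-1],
  [0,0,-0.2,0,0,0,-1],
  [0,0,-0.2,0,0,0,-1],
  [0,0,-0.2,0,0,0,-1],
])

```text
t: 8.3
ee_pos: [566.9, 14.0, 105.0]
orientation: [0.456, 3.106, 0.0]
ft_force: [-10.4, -0.9, 31.9]
width: 23.6
grasp_force: 30.0
```

Request:
servo_tool([
  [0,0,0.2,0,0,0,-1],
  [0,0,0.2,0,0,0,0.1],
  [0,0,0.2,0,0,0,0.1],
  [0,0,0.2,0,0,0,0.1],
  [0,0,0.2,0,0,0,0.1],
  [0,0,0.2,0,0,0,0.1],
  [0,0,2,0,0,0,0.1],
  [0,0,5,0,0,0,0.1],
  [2,-0.7,8,0,0,0,-1],
  [5,-1.6,11,0,0,0,-1],
  [8,-2.5,12,0,0,0,-1],
  [8,-2.5,12,0,0,0,-1],
  [8,-2.5,12,0,0,0,-1],
  [8,-2.5,12,0,0,0,-1],
  [8,-2.5,12,0,0,0,-1],
  [8,-2.5,12,0,0,0,-1],
])

```text
t: 9.63
ee_pos: [644.7, -10.6, 220.4]
orientation: [-0.456, -3.106, 0.0]
ft_force: [-0.1, 0.2, -0.7]
width: 1.1
grasp_force: 0.0
```

Run:
```python
from h import *
o,d=wshot('w4.png'); print(o['ee_pos'],o['orientation'],o['ft_force'],o['width'])
cv2.imwrite('pics/c4.png',cv2.resize(d['image'][0:190,80:330,::-1].copy(),None,fx=3,fy=3,interpolation=cv2.INTER_CUBIC))
hsv=cv2.cvtColor(d['image'],cv2.COLOR_RGB2HSV)
m=cv2.inRange(hsv,(0,180,120),(6,255,255)); c=max(cv2.findContours(m[:200,:200],cv2.RETR_EXTERNAL,cv2.CHAIN_APPROX_NONE)[0],key=cv2.contourArea)
e=cv2.fitEllipse(cv2.convexHull(c)); print(e,atz(d,*e[0],124).round(1),proj(d,np.array([525.5,-103,125])))
```

```text
[644.68626776 -10.57489382 220.41792071] [-4.55709499e-01 -3.10559334e+00  4.97059377e-04] [-0.10612909  0.19162021 -0.65030217] 1.0900187005463369
((104.5694580078125, 95.37711334228516), (49.57978820800781, 56.450477600097656), 141.153564453125) [ 526.5 -102.5  124. ] (np.float64(102.88177426902485), np.float64(94.30218498462779))
```

View pics/c4.png

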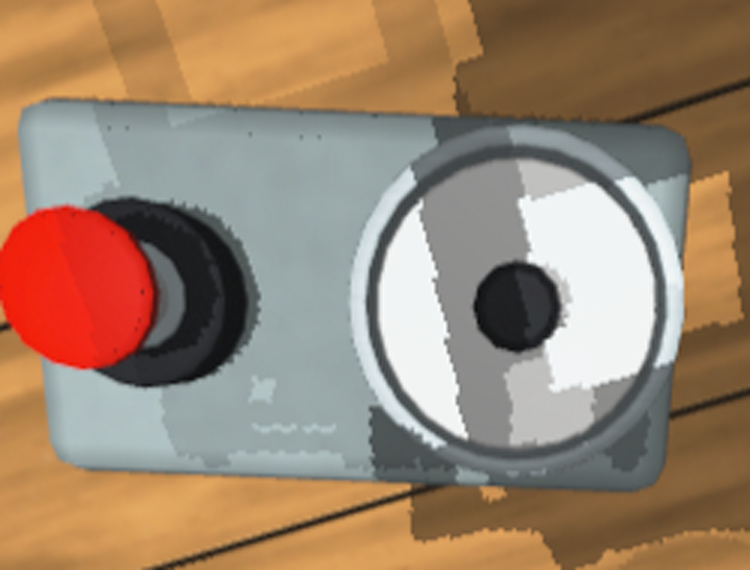

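The lid sits concentric with an even gap around it, knob at (517,307), and the key is at (78,288). As a check on seat height, and to calibrate the fingertips, I press the top of the knob with shut fingers; it should be at 138 mm if home.

Request:
servo_tool([
  [-3,1,0,0,0,0,-1],
  [-6,2,-1,0,0,0,-1],
  [-7.8,2.5,-3,0,0,0,-1],
  [-7.8,2.5,-5.5,0,0,0,-1],
  [-7.8,2.5,-7.2,0,0,0,-1],
  [-7.8,2.5,-7.8,0,0,0,-1],
  [-7.8,2.5,-8,0,0,0,-1],
  [-7.8,2.5,-8.1,0,0,0,-1],
  [-7.8,2.5,-8.2,0,0,0,-1],
  [-7.8,2.5,-8.3,0,0,0,-1],
  [-7.8,2.5,-8.3,0,0,0,-1],
])

```text
t: 10.6
ee_pos: [568.8, 14.0, 139.3]
orientation: [0.457, 3.107, 0.0]
ft_force: [0.2, 0.7, 0.5]
width: 0.3
grasp_force: 0.0
```

Request:
servo_tool([
  [-0.1,0,-0.1,0,0,0,-1],
  [-0.1,0,-0.2,0,0,0,-1],
  [-0.1,0,-0.2,0,0,0,-1],
  [-0.1,0,-0.2,0,0,0,-1],
])

```text
t: 10.93
ee_pos: [568.1, 14.0, 138.3]
orientation: [0.457, 3.106, 0.0]
ft_force: [-2.3, 0.1, 10.1]
width: 0.5
grasp_force: 5.2
```

Request:
servo_tool([
  [0,0,-0.1,0,0,0,-1],
  [0,0,-0.2,0,0,0,-1],
  [0,0,-0.2,0,0,0,-1],
  [0,0,-0.2,0,0,0,-1],
])

```text
t: 11.27
ee_pos: [568.4, 14.0, 138.1]
orientation: [0.456, 3.105, 0.001]
ft_force: [-7.3, -0.6, 26.3]
width: 0.2
grasp_force: 13.3
```

The knob is solid at 138.1 mm, so the lid is home. On to the key.

Request:
servo_tool([
  [0,0,1.5,0,0,0,-1],
  [0,0,3,0,0,0,-1],
  [-1,-3,3.2,0,0,0,-1],
  [-2.2,-6,3.2,0,0,0,-1],
  [-3.3,-9,3.2,0,0,0,-1],
  [-4.2,-11.7,3,0,0,0,-1],
  [-4.2,-11.7,1.5,0,0,0,-1],
  [-4.2,-11.7,0.3,0,0,0,-1],
  [-4.2,-11.7,-0.4,0,0,0,-1],
  [-4.2,-11.7,-0.6,0,0,0,-1],
  [-4.2,-11.7,-0.6,0,0,0,-1],
  [-4.2,-11.7,-0.6,0,0,0,-1],
  [-4.2,-11.7,-0.6,0,0,0,-1],
])

```text
t: 12.35
ee_pos: [525.8, -102.7, 129.3]
orientation: [0.455, 3.107, -0.0]
ft_force: [-0.2, 0.7, 0.0]
width: 0.2
grasp_force: 0.0
```

Request:
servo_tool([
  [0,0,-0.2,0,0,0,-1],
  [0,0,-0.4,0,0,0,-1],
  [0,0,-0.6,0,0,0,-1],
  [0,0,-0.8,0,0,0,-1],
  [0,0,-0.9,0,0,0,-1],
  [0,0,-1,0,0,0,-1],
  [0,0,-1,0,0,0,-1],
  [0,0,-1,0,0,0,-1],
])

```text
t: 13.02
ee_pos: [525.7, -102.9, 118.9]
orientation: [0.457, 3.107, 0.0]
ft_force: [1.8, 0.7, 3.9]
width: 0.6
grasp_force: 2.3
```

Request:
servo_tool([
  [0,0,-0.15,0,0,0,-1],
  [0,0,-0.3,0,0,0,-1],
  [0,0,-0.45,0,0,0,-1],
  [0,0,-0.55,0,0,0,-1],
  [0,0,-0.6,0,0,0,-1],
  [0,0,-0.6,0,0,0,-1],
  [0,0,-0.6,0,0,0,-1],
])

```text
t: 13.6
ee_pos: [525.7, -102.9, 113.0]
orientation: [0.457, 3.107, 0.0]
ft_force: [1.2, 1.8, 6.3]
width: 0.4
grasp_force: 3.0
```

Run:
```python
from h import *
o,d=wshot('w5.png'); s=shot('scene','s5.png')
print(o['ee_pos'],o['ft_force'])
A=cv2.resize(d['image'][80:280,150:350,::-1].copy(),(400,400))
B=cv2.resize(s['image'][155:205,215:265,::-1].copy(),(400,400),interpolation=cv2.INTER_CUBIC)
cv2.imwrite('pics/c5.png',np.hstack([A,B]))
```

```text
[ 525.71016892 -102.90550909  112.96655054] [1.17483591 1.75171268 6.253208  ]
```

View pics/c5.png

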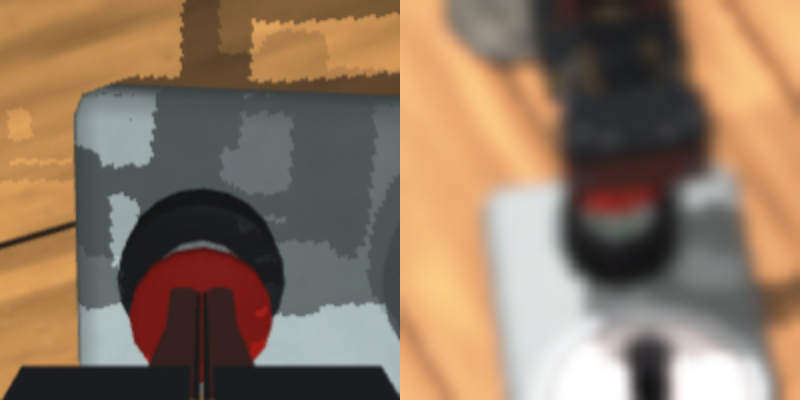

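The fingertips are centred on the red cap (200,320). At z 113.0 and about 6.2 N the key is at half travel by both height and force. Holding there.

Request:
servo_tool([
  [0,0,0,0,0,0,-1],
  [0,0,0,0,0,0,-1],
  [0,0,0,0,0,0,-1],
  [0,0,0,0,0,0,-1],
  [0,0,0,0,0,0,-1],
  [0,0,0,0,0,0,-1],
  [0,0,0,0,0,0,-1],
  [0,0,0,0,0,0,-1],
  [0,0,0,0,0,0,-1],
  [0,0,0,0,0,0,-1],
  [0,0,0,0,0,0,-1],
  [0,0,0,0,0,0,-1],
  [0,0,0,0,0,0,-1],
  [0,0,0,0,0,0,-1],
  [0,0,0,0,0,0,-1],
  [0,0,0,0,0,0,-1],
  [0,0,0,0,0,0,-1],
  [0,0,0,0,0,0,-1],
  [0,0,0,0,0,0,-1],
  [0,0,0,0,0,0,-1],
])

```text
t: 15.37
ee_pos: [525.7, -102.9, 113.0]
orientation: [0.457, 3.107, 0.0]
ft_force: [1.1, 2.4, 6.0]
width: 0.3
grasp_force: 3.0
```

Request:
servo_tool([
  [0,0,0,0,0,0,-1],
  [0,0,0,0,0,0,-1],
  [0,0,0,0,0,0,-1],
  [0,0,0,0,0,0,-1],
  [0,0,0,0,0,0,-1],
  [0,0,0,0,0,0,-1],
  [0,0,0,0,0,0,-1],
  [0,0,0,0,0,0,-1],
  [0,0,0,0,0,0,-1],
  [0,0,0,0,0,0,-1],
  [0,0,0,0,0,0,-1],
  [0,0,0,0,0,0,-1],
  [0,0,0,0,0,0,-1],
  [0,0,0,0,0,0,-1],
  [0,0,0,0,0,0,-1],
  [0,0,0,0,0,0,-1],
  [0,0,0,0,0,0,-1],
  [0,0,0,0,0,0,-1],
  [0,0,0,0,0,0,-1],
  [0,0,0,0,0,0,-1],
])

```text
t: 17.03
ee_pos: [525.7, -102.9, 113.0]
orientation: [0.457, 3.107, 0.0]
ft_force: [1.5, 2.2, 6.6]
width: 0.6
grasp_force: 3.0
```

Request:
servo_tool([
  [0,0,0,0,0,0,-1],
  [0,0,0,0,0,0,-1],
  [0,0,0,0,0,0,-1],
  [0,0,0,0,0,0,-1],
  [0,0,0,0,0,0,-1],
  [0,0,0,0,0,0,-1],
  [0,0,0,0,0,0,-1],
  [0,0,0,0,0,0,-1],
  [0,0,0,0,0,0,-1],
  [0,0,0,0,0,0,-1],
  [0,0,0,0,0,0,-1],
  [0,0,0,0,0,0,-1],
  [0,0,0,0,0,0,-1],
  [0,0,0,0,0,0,-1],
  [0,0,0,0,0,0,-1],
  [0,0,0,0,0,0,-1],
  [0,0,0,0,0,0,-1],
  [0,0,0,0,0,0,-1],
  [0,0,0,0,0,0,-1],
  [0,0,0,0,0,0,-1],
])

```text
t: 18.7
ee_pos: [525.7, -102.9, 113.0]
orientation: [0.457, 3.107, 0.0]
ft_force: [1.1, 2.3, 6.0]
width: 0.4
grasp_force: 3.0
```

```bash
python3 -c "
from workcell import ctrl
print(ctrl.close_job())"
```

```text
the job is handed in; nothing more can be done
None
```

The lid is pressed fully home, and the run key was held for about 5 s and still held at hand-in at what I measured as half travel (tip height 113.0 mm, about 6 N); the green line itself was not visible in my pictures.

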